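# Stand the toppled tape dispensers back up

## Robot

A 6-joint arm with a two-finger parallel gripper is mounted at the origin on the work surface. World frame = base frame: x ahead of the robot, y to its left, z up, the work surface at z = 0. Lengths are in m, angles in rad, forces in N, time in s.
With the tool pointing down it reaches from about 0.325 to 0.75 m from the base axis. Payload 7.6 kg.
Tool frame: the origin (TCP) lies at the very end of the fingers, on their centre line; the grasp point (between the pads) lies 19 mm behind it; z points along the fingers, y is the line along which they close (so a half turn about z gives the same grasp; the last joint's range is limited). The gripper opens to 85 mm and grips with 20 to 120 N. Pads are 22 mm wide; open, the fingers measure 114 mm over their backs; the gripper's body (76 mm by 85 mm) begins 54 mm behind the grasp point. The pads swing forward as they close: fully open they stand 13 mm farther back than shut.
Start: joints at [-1.396, 0.052, 1.401, -0, 1.689, -0.07], TCP at [0.127, -0.509, 0.231] pointing down, gripper open.
Joint ranges: [-2.9, 2.9], [-0.91, 2.17], [0.12, 2.37], [-1.06, 4.2], [0.26, 2.73], [-2.93, 2.93]. Speed limits (rad/s): [2.57, 2.57, 3.01, 3.14, 3.14, 3.14].

## Interface

Orientations are given as a unit quaternion [x, y, z, w].
In Python, from rig import arm, grab_frame, spot_in, masks_of, spot_point gives the robot as it stands. The module is installed in compiled form; this text tells all that it offers.
- The arm moves only by the tool move_arm, never from a script. Its arguments are lists of equal length, an entry for each row: "gripper": the finger opening in m, from 0 to 0.0854; "xyz": the shift along the tool's x, y, z in m, a list of three; "twist": the turn about the tool's z in degrees. In form: {"gripper": [gripper, ...], "xyz": [[x, y, z], ...], "twist": [twist, ...]}. A call has 1 to 12 rows; each row is the pose to reach, as a shift and turn from the pose commanded when the call began, along the tool's axes at that moment; what a row does not reach only later rows make up. A row lasts 1/10 s, in which the tool goes at most 50 mm and 8.59 degrees, less where a joint would pass 70% of its speed; a pose out of reach is approached as far as the arm can. A call with a gripper value outside its range is refused whole. The fingers move at their own pace and stop on an object; "force" is the grip in N (left out, the last holds). Time passes only in rows, so rows that repeat a pose let the fingers close. It gives the time, the measured TCP pose, the force, the opening and the grip force at its end, in the units of the state.
- arm.get_obs(): the state, without advancing time (a new reading comes with each control period).
- grab_frame(name): name is "scene" or "side" or "wrist"; returns a dict with "pixels" (420x560x3 uint8, red, green, blue), "fx", "fy", "cx", "cy" (pixels), "R" (3x3) and "t" (3): a world point X has camera coordinates R X + t. Camera axes: x right, y down, z forward; pixel columns grow to the right and rows downward; lengths in m; the calibration is good to about 2 mm. The wrist camera is an equidistant fisheye: a pixel r from the principal point sees the ray r / f radians off the axis. A picture is of the moment at which its call begins. There is no depth.
- arm.sign_off(): hands the job in; it is judged then, once.
Trained networks look in a picture, given as the dict that the camera call returned (one of the last four; its "shot" number tells which), for a name from the list of things; names that differ only in an ending like _2 or _b are one class to them, and where a whole thing is asked for, a point or a joint stands for the part that bears it (a point fixed in the world has none). Each returns a list of dicts, best first, with "conf" (0 to 1); they miss things now and then, are a little off and sometimes report something else, mostly with a low value. They report only what shows in the picture. A call takes as long as a camera call. They do not tell look-alikes from the thing itself.
- spot_in(picture, query): "box" ([left, top, right, bottom] in pixels, round what is visible of it).
- masks_of(picture, query): "mask" (420x560 bool, what is visible of it) and "box" ([left, top, right, bottom] in pixels, round what is visible of it).
- spot_point(picture, query): "point" ([column, row] in pixels: a listed point, or the origin of a listed thing).
The state is a dict: "time": time; "qpos": joint angles; "qvel": joint speeds; "joint_torque": joint torques, N m; "eef_pos": TCP position; "ee_rot": TCP orientation; "ft_force": force on the tool from outside, world axes, zero at the start; "moment": the same for the moment, N m; "gripper_width": opening from 0.0 (shut) to 1.0 (fully open); "grip_force": force on a finger pad.
Only numpy, scipy, OpenCV 4.12 (cv2) and the standard library are available. Lean on these libraries where they do the work, as an engineer would, in place of code of your own. Each camera call takes 0.05 s, during which the arm holds its last target. There are 200 camera calls.

## Task

A garment was pulled across the bench and knocked both weighted tape dispensers, the wide one and the narrow one, onto their sides. Push each of them back up onto its feet where it lies, pushing with the fingers only: push on the base so that it rolls over its bottom edge, and do not pick it up, carry it or shove it away. Leave everything else on the bench undisturbed.

Things in the scene. Friction and masses are not known exactly. Their poses are not given: they have to be found in the camera images.
- wide_dispenser: larger, wide tape dispenser (grey plastic, cream roll), about 800 g, at first lying on its +y side. Origin: centre of its underside. Own +z: from the underside up through the roll (level while it lies, vertical once it stands); +x: along its length, away from the toothed blade; y: sideways. Ballasted base 190 x 84 x 34 mm (x, y, z), square-edged; centre of mass at x, y = 0, z = 20. Bench friction 0.5 to 0.7.
- narrow_dispenser: smaller, narrow tape dispenser (grey plastic, amber roll), about 450 g, at first lying on its +y side. Origin: centre of its underside. Own +z: from the underside up through the roll (level while it lies, vertical once it stands); +x: along its length, away from the toothed blade; y: sideways. Ballasted base 146 x 66 x 28 mm (x, y, z), square-edged; centre of mass at x, y = 0, z = 16. Bench friction 0.5 to 0.7.
- wide_dispenser_ledge (a point): on the wide one's -y ledge: own x = 0, y = -32.0, z = 34. A ledge 20 mm wide runs along each side of the base top, beside the narrower cheeks. While it lies this ledge is uppermost, an upright face looking away from the underside, 64 to 84 mm above the bench; the flat upper cheek is level below it. Pushing this face towards the underside (own -z) rolls it onto its feet.
- wide_dispenser_low_edge (a point): middle of the wide one's bottom edge at +y: own x = 0, y = 42, z = 0. It lies on the bench at the start; the dispenser rolls upright about it, 90 degrees, and it should stay down on the bench. Past about 26 degrees the dispenser tips on by itself.
- wide_dispenser_hub (a point): centre of the wide one's tape roll (diameter 80, axis along y): own x = 8, y = 0, z = 56. The roll sits between two cheeks, together 44 mm wide (y), with plain flat sides from x = -15 to 30 and z = 34 to 56, rounded above. Roll top z = 96. A nose with the blade, as wide as the cheeks, stands at the -x end, up to z = 54.
- narrow_dispenser_ledge (a point): on the narrow one's -y ledge: own x = 0, y = -24.0, z = 28. A ledge 18 mm wide runs along each side of the base top, beside the narrower cheeks. While it lies this ledge is uppermost, an upright face looking away from the underside, 48 to 66 mm above the bench; the flat upper cheek is level below it. Pushing this face towards the underside (own -z) rolls it onto its feet.
- narrow_dispenser_low_edge (a point): middle of the narrow one's bottom edge at +y: own x = 0, y = 33, z = 0. It lies on the bench at the start; the dispenser rolls upright about it, 90 degrees, and it should stay down on the bench. Past about 26 degrees the dispenser tips on by itself.
- narrow_dispenser_hub (a point): centre of the narrow one's tape roll (diameter 70, axis along y): own x = 8, y = 0, z = 49. The roll sits between two cheeks, together 30 mm wide (y), with plain flat sides from x = -15 to 30 and z = 28 to 49, rounded above. Roll top z = 84. A nose with the blade, as wide as the cheeks, stands at the -x end, up to z = 47.
- water_bottle: clear capped water bottle, 66 mm diameter, 205 tall, upright. Bystander. Origin: centre of its underside, z up.
- phone: black phone lying flat, 150 x 72 x 8 mm. Bystander. Origin: centre of its underside.
- squeegee: flat cream plastic application squeegee with a felt edge, 80 x 100 x 7 mm, lying flat. Bystander. Origin: near the centre of its underside.
- mug: white ceramic mug, 82 mm diameter, 95 tall, handle on its +y side, upright. Bystander. Origin: centre of its underside, z up.
- weeder: pen-like weeding hook with a grey handle, about 145 mm long along its x axis, 11 mm thick, lying flat. Bystander. Origin: under the handle, near the middle.
- blade_jar: small clear jar with a black cap, 42 mm diameter, 48 tall, upright. Bystander. Origin: centre of its underside.
- tape_roll: spare amber roll of tape lying flat, 72 mm diameter, 19 high. Bystander. Origin: centre of its underside.
- coaster: square brown hardboard coaster blank, 95 x 95 x 5 mm, lying flat. Bystander. Origin: centre of its underside.
Not all that is in view belongs to the job. Leave any blue or red look-alike of the wide_dispenser alone.

How it is judged:
At the end, for the whole second after the job is handed in: Both dispensers stand on their feet (own z axis within 0.06 rad of vertical, underside within 6 mm of the bench), at rest, each with its origin less than 130 mm from where it was (rolling it upright moves it about 60 mm by itself) (angle between each of wide_dispenser, narrow_dispenser's own z axis and vertical below 0.06 rad and height (world z) of wide_dispenser between -0.006 and 0.006 m and linear speed of each of wide_dispenser, narrow_dispenser below 0.02 m/s and angular speed of each of wide_dispenser, narrow_dispenser below 0.1 rad/s and distance of each of wide_dispenser, narrow_dispenser from where it was at the start of the episode below 0.13 m and height (world z) of narrow_dispenser between -0.006 and 0.006 m); the robot touches nothing.
It fails at once if a dispenser is lifted off the bench (the bottom edge it rolls over rises more than 25 mm) (height (world z) of any of wide_dispenser_low_edge, narrow_dispenser_low_edge above 0.025 m).
It fails at once if a dispenser is shoved with the arm or the gripper's body instead of the fingers (over 10 N) (contact force between the arm and wide_dispenser above 10 N or contact force between the arm and narrow_dispenser above 10 N).
It fails at once if another thing on the bench is disturbed (moved more than 20 mm) (distance of any of water_bottle, phone, squeegee, mug, weeder, blade_jar, tape_roll, coaster from where it was at the start of the episode above 0.02 m).
It also fails if it takes over 64 s, if anything falls off the work surface, if the arm or the gripper's body presses on something with over 40 N, if the wrist force passes 120 N, or if a joint passes its speed limit or range.

## Working session

There is one attempt and no reset: what is moved stays moved. The work goes in short steps, Python scripts to look and compute and a tool call to move; the robot and the scene stay as the last step left them, time stands still between calls to the robot, and variables do not carry over. Pictures are saved under pics/ and viewed, at most 10 in all, crops included, and the job is handed in when it is done.

Besides the shell and the picture viewer there is one more tool, called after "Request:" by a JSON object that holds its "api" and its "payload", one argument or row to a line. move_arm: Moves the arm, as the interface text tells. Its arguments: {"type":"object","properties":{"gripper":{"type":"array","items":{"type":"number"}},"xyz":{"type":"array","items":{"type":"array","items":{"type":"number"}}},"twist":{"type":"array","items":{"type":"number"}},"force":{"type":"number"}},"required":["gripper","xyz","twist"]}

```bash
mkdir -p pics
cat > h.py <<'E'
import numpy as np, cv2
from rig import arm, grab_frame, spot_in, masks_of, spot_point
def ray(f,p):
    R=np.array(f["R"]);t=np.array(f["t"])
    d=np.array([(p[0]-f["cx"])/f["fx"],(p[1]-f["cy"])/f["fy"],1.0])
    return -R.T@t, R.T@d/np.linalg.norm(d)
def onz(f,p,z):
    c,d=ray(f,p); return c+d*(z-c[2])/d[2]
def tri(obs):
    A=0;b=0
    L=[ray(f,p) for f,p in obs]
    for c,d in L:
        P=np.eye(3)-np.outer(d,d);A=A+P;b=b+P@c
    X=np.linalg.solve(A,b)
    return X,[np.linalg.norm((np.eye(3)-np.outer(d,d))@(X-c)) for c,d in L]
def save(f,n): cv2.imwrite(f"pics/{n}.png",f["pixels"][:,:,::-1])
E
python3 - <<'E'
from h import *
S=grab_frame("scene");D=grab_frame("side")
save(S,"s1");save(D,"d1")
for n in ["wide_dispenser","narrow_dispenser"]:
    for f,l in((S,"scene"),(D,"side")):
        print(l,n,[(np.round(b["box"]).astype(int).tolist(),round(b["conf"],2)) for b in spot_in(f,n)])
        for k in ["","_ledge","_low_edge","_hub"]:
            print("  ",n+k,[(np.round(b["point"],1).tolist(),round(b["conf"],2)) for b in spot_point(f,n+k)])
for n in "water_bottle phone squeegee mug weeder blade_jar tape_roll coaster".split():
    for b in spot_point(S,n): print(n,np.round(b["point"]),round(b["conf"],2),np.round(onz(S,b["point"],0),3))
E
```

```text
scene wide_dispenser [([180, 194, 223, 268], 0.86), ([314, 136, 360, 189], 0.86), ([129, 147, 193, 193], 0.78)]
   wide_dispenser [([158.9, 169.1], 0.86), ([186.4, 229.7], 0.82), ([344.9, 164.8], 0.64)]
   wide_dispenser_ledge [([336.9, 156.0], 0.93), ([163.4, 166.8], 0.86), ([199.4, 221.2], 0.6)]
   wide_dispenser_low_edge [([344.0, 171.5], 0.89), ([415.7, 204.0], 0.4)]
   wide_dispenser_hub [([204.9, 229.8], 0.86), ([165.1, 177.7], 0.86), ([331.6, 151.8], 0.71)]
side wide_dispenser [([248, 252, 333, 307], 0.87), ([151, 285, 216, 377], 0.84), ([166, 148, 223, 195], 0.72), ([334, 210, 353, 231], 0.69), ([241, 365, 282, 414], 0.67)]
   wide_dispenser [([170.9, 333.8], 0.94), ([293.3, 287.5], 0.74), ([314.8, 173.2], 0.73), ([195.9, 167.8], 0.69)]
   wide_dispenser_ledge [([184.7, 312.5], 0.85), ([188.6, 163.1], 0.85), ([286.5, 269.4], 0.65)]
   wide_dispenser_low_edge [([175.1, 346.9], 0.82), ([295.1, 302.7], 0.81)]
   wide_dispenser_hub [([183.4, 178.5], 0.91), ([290.1, 268.7], 0.81), ([195.3, 321.1], 0.55), ([292.1, 287.2], 0.52)]
scene narrow_dispenser [([319, 231, 376, 269], 0.92),
[... 416 characters left out ...]
nser_low_edge [([299.4, 186.3], 0.95)]
   narrow_dispenser_hub [([316.3, 174.1], 0.73)]
water_bottle [445. 255.] 0.81 [0.62  0.488 0.   ]
water_bottle [416. 202.] 0.41 [0.421 0.468 0.   ]
phone [415. 204.] 0.66 [0.428 0.461 0.   ]
squeegee [117. 222.] 0.65 [ 0.416 -0.431  0.   ]
mug [ 99. 291.] 0.67 [ 0.642 -0.446 -0.   ]
mug [347. 256.] 0.37 [0.596 0.213 0.   ]
weeder [268. 239.] 0.68 [0.518 0.001 0.   ]
weeder [188. 231.] 0.55 [ 0.468 -0.227  0.   ]
blade_jar [280. 280.] 0.66 [0.654 0.02  0.   ]
blade_jar [187. 229.] 0.42 [ 0.462 -0.228  0.   ]
blade_jar [266. 311.] 0.31 [ 0.741 -0.024  0.   ]
tape_roll [268. 307.] 0.92 [ 0.731 -0.017  0.   ]
coaster [269. 205.] 0.58 [ 0.391  0.015 -0.   ]
```

```bash
python3 -c "
import cv2
a=cv2.imread('pics/s1.png');cv2.imwrite('pics/s1b.png',cv2.resize(a[100:360,40:500],(796,450),interpolation=cv2.INTER_CUBIC))
a=cv2.imread('pics/d1.png');cv2.imwrite('pics/d1b.png',cv2.resize(a,(800,600),interpolation=cv2.INTER_CUBIC))"
```

```text
(no output)
```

View pics/s1b.png

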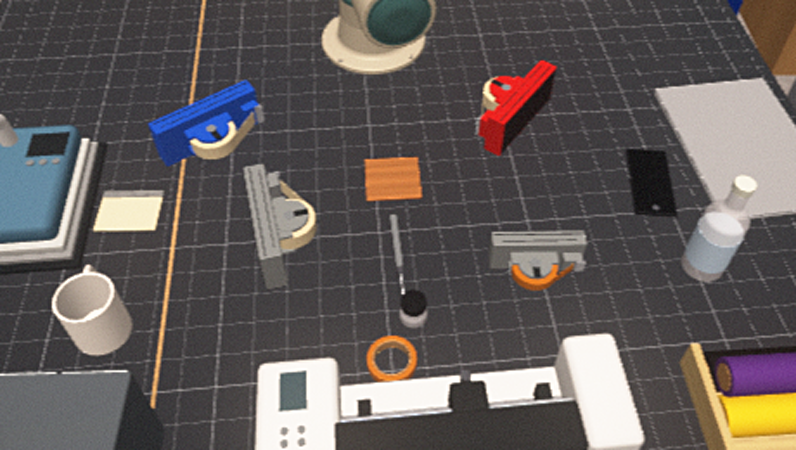

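View pics/d1b.png

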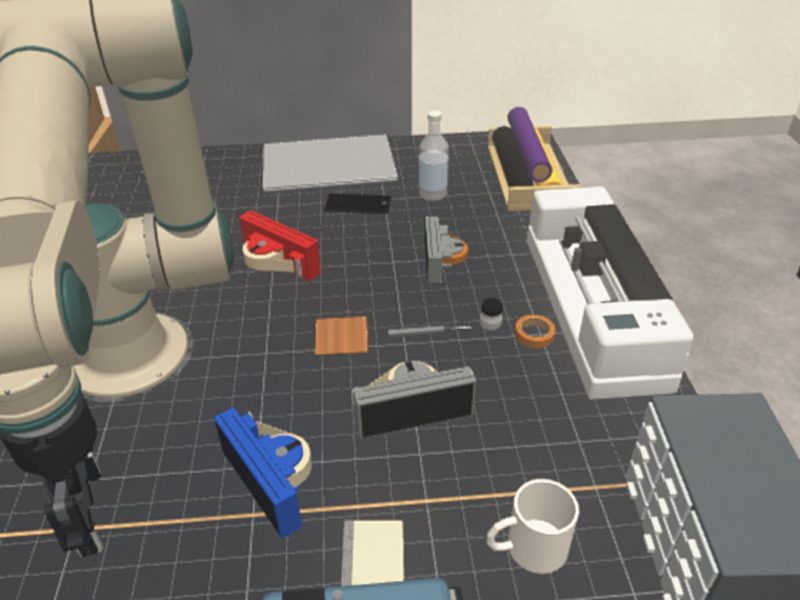

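The scene view shows the grey wide dispenser at px (186,230), with its underside facing world -y. The grey narrow one is at px (350,245), with its underside towards the robot. The blue and red look-alikes are further back. The side view agrees: wide at (293,287), narrow at (300,173).

Run:
```python
from h import *
S=grab_frame("scene");D=grab_frame("side")
P=dict(w_orig=((186.4,229.7),(293.3,287.5)),w_ledge=((199.4,221.2),(286.5,269.4)),w_hub=((204.9,229.8),(290.1,268.7)),
n_orig=((348.9,240.6),(299.2,173)),n_ledge=((354.2,242.7),(306.5,165.5)),n_ledge0=((349,240.6),(306.5,165.5)),n_hub=((348.6,254),(316.3,174.1)),n_low=((347.8,247.7),(299.4,186.3)))
for k,(a,b) in P.items():
    X,e=tri([(S,a),(D,b)]);print(k,np.round(X,3),np.round(e,3))
s=.5775
c=lambda x,y:(40+x*s,100+y*.5778)
# top-face edge corners (scene crop px) at lying height, long upper underside edge
for k,p,z in [("w near top under",c(244,168),.084),("w far top under",c(264,262),.084),("w far bot",c(266,287),0),("w far top ledge",c(284,255),.084),("w near ledge",c(263,165),.084),
 ("n left top under",c(491,232),.066),("n right top under",c(584,231),.066),("n left bot",c(492,265),0),("blue far bot",c(170,163),0),("blue r top",c(255,83),.084),("blue r top2",c(262,95),.084)]:
    print(k,np.round(onz(S,p,z),3))
for k,p,z in [("w near bot",(362,436),0),("w far bot",(474,409),0),("w near top",(355,393),.084),("w far top",(474,372),.084),("n near bot",(430,281),0),("n top far",(427,218),.066),("n top near",(428,249),.066)]:
    print("side",k,np.round(onz(D,(p[0]*.7,p[1]*.7),z),3))
o=arm.get_obs();print(o["eef_pos"],o["ee_rot"],o["gripper_width"])
W=grab_frame("wrist");print(np.round(W["R"],3),W["t"],W["fx"],W["cx"],W["cy"])
```

```text
w_orig [ 0.502 -0.224  0.044] [0.003 0.003]
w_ledge [ 0.491 -0.186  0.063] [0.003 0.003]
w_hub [ 0.503 -0.171  0.045] [0.001 0.001]
n_orig [0.571 0.22  0.035] [0. 0.]
n_ledge [0.593 0.227 0.055] [0. 0.]
n_ledge0 [0.591 0.212 0.065] [0.001 0.001]
n_hub [0.618 0.207 0.038] [0.002 0.002]
n_low [ 0.569  0.221 -0.01 ] [0.005 0.005]
w near top under [ 0.412 -0.235  0.084]
w far top under [ 0.601 -0.198  0.084]
w far bot [ 0.589 -0.207  0.   ]
w far top ledge [ 0.591 -0.169  0.084]
w near ledge [ 0.409 -0.204  0.084]
n left top under [0.565 0.147 0.066]
n right top under [0.577 0.292 0.066]
n left bot [0.582 0.152 0.   ]
blue far bot [ 0.311 -0.382  0.   ]
blue r top [ 0.207 -0.224  0.084]
blue r top2 [ 0.24  -0.21   0.084]
side w near bot [ 0.412 -0.232  0.   ]
side w far bot [ 0.598 -0.193  0.   ]
side w near top [ 0.406 -0.217  0.084]
side w far top [ 0.594 -0.191  0.084]
side n near bot [0.568 0.152 0.   ]
side n top far [0.577 0.281 0.066]
side n top near [0.566 0.17  0.066]
[ 0.127259   -0.50936789  0.2313172 ] [ 9.92519773e-01  1.22083981e-01 -4.91981204e-06  4.97320921e-05] 0.9970958118016947
[[ 0.242 -0.97  -0.001]
 [-0.925 -0.231  0.302]
 [-0.293 -0.073 -0.953]] [-0.52622534 -0.03877269  0.38006068] 325.19226210127806 278.19997281315835 207.90238473364508
```

Request:
{"api": "move_arm", "payload": {
  "gripper": [0,0,0,0,0,0,0,0,0,0,0,0],
  "xyz": [
    [0.442,-0.27,0.03],
    [0.442,-0.27,0.03],
    [0.442,-0.27,0.03],
    [0.442,-0.27,0.03],
    [0.442,-0.27,0.03],
    [0.442,-0.27,0.03],
    [0.442,-0.27,0.03],
    [0.442,-0.27,0.03],
    [0.442,-0.27,0.03],
    [0.442,-0.27,0.03],
    [0.442,-0.27,0.03],
    [0.442,-0.27,0.03]
  ],
  "twist": [-87.4,-87.4,-87.4,-87.4,-87.4,-87.4,-87.4,-87.4,-87.4,-87.4,-87.4,-87.4]
}}

```text
time: 2.85
eef_pos: [0.4917, -0.1382, 0.2007]
ee_rot: [0.632, 0.775, -0.0, -0.0]
ft_force: [0.2, -0.4, 0.3]
gripper_width: -0.002
grip_force: 0.0
```

```bash
cat >> h.py <<'E'
def wproj(f,X):
    c=np.array(f["R"])@X+np.array(f["t"]);r=np.hypot(c[0],c[1]);th=np.arctan2(r,c[2])
    return np.array([f["cx"]+f["fx"]*th*c[0]/r,f["cy"]+f["fy"]*th*c[1]/r])
def won(f,p,z):
    a=(p[0]-f["cx"])/f["fx"];b=(p[1]-f["cy"])/f["fy"];th=np.hypot(a,b)
    d=np.array([np.sin(th)*a/th,np.sin(th)*b/th,np.cos(th)]);R=np.array(f["R"]);c=-R.T@np.array(f["t"]);d=R.T@d
    return c+d*(z-c[2])/d[2]
def pose():
    from scipy.spatial.transform import Rotation as Ro
    o=arm.get_obs();R=Ro.from_quat(o["ee_rot"]).as_matrix()
    print("t",o["time"],"p",np.round(o["eef_pos"],4),"xaxis",np.round(R[:,0],4),np.round(np.degrees(np.arctan2(R[1,0],R[0,0])),2),"z",np.round(R[:,2],3),"F",np.round(o["ft_force"],2),"q",np.round(o["qpos"],2))
    return o,R
def overlay(f,o,ang,B,col=(0,255,0)):
    # lying box outline: o origin xy (underside mid), ang heading of own z, B=(len,width,height)
    im=cv2.resize(f["pixels"][:,:,::-1],None,fx=1.4,fy=1.4)
    z=np.array([np.cos(ang),np.sin(ang),0]);x=np.array([np.sin(ang),-np.cos(ang),0])
    O=np.array([o[0],o[1],0])
    for h in (0,B[1]):
        q=[O+x*a*B[0]/2+z*b*B[2]+[0,0,h] for a,b in((-1,0),(1,0),(1,1),(-1,1))]
        cv2.polylines(im,[np.int32([1.4*wproj(f,v) for v in q])],True,col if h else (0,0,255),1)
    return im
E
python3 - <<'E'
from h import *
pose()
W=grab_frame("wrist");np.save("w.npy",W,allow_pickle=True)
for n in ["wide_dispenser"]:
    for k in ["","_ledge","_low_edge"]:
        print(k,[(np.round(b["point"],1).tolist(),round(b["conf"],2)) for b in spot_point(W,n+k)])
cv2.imwrite("pics/w1.png",overlay(W,(.505,-.214),np.radians(101.4),(.19,.084,.034)))
E
```

```text
t 2.85 p [ 0.4917 -0.1382  0.2007] xaxis [-2.022e-01  9.794e-01  7.000e-04] 101.66 z [-0.001  0.001 -1.   ] F [ 0.19 -0.38  0.25] q [-0.35  0.02  1.49  0.    1.63 -0.55]
 [([272.2, 271.0], 0.91), ([63.2, 288.5], 0.73)]
_ledge [([68.4, 299.2], 0.62), ([275.9, 252.7], 0.55)]
_low_edge []
```

View pics/w1.png

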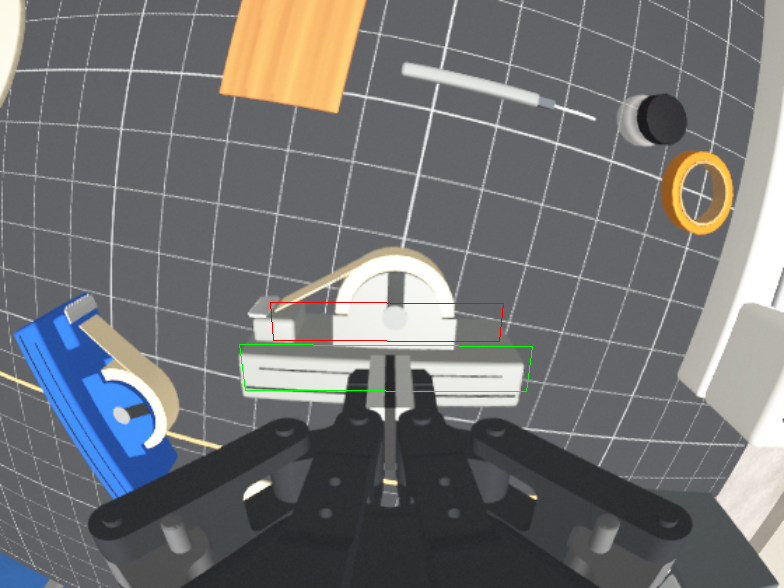

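The grey wide dispenser lies ahead of the fingers. The real underside top edge runs from about (243,395) to (518,404) in this view, slightly off my overlay. I'll zoom in to fit it.

Run:
```python
from h import *
W=np.load("w.npy",allow_pickle=True).item()
cv2.imwrite("pics/w1z.png",cv2.resize(W["pixels"][200:300,165:385,::-1],(792,360),interpolation=cv2.INTER_CUBIC))
```

```text
(no output)
```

View pics/w1z.png

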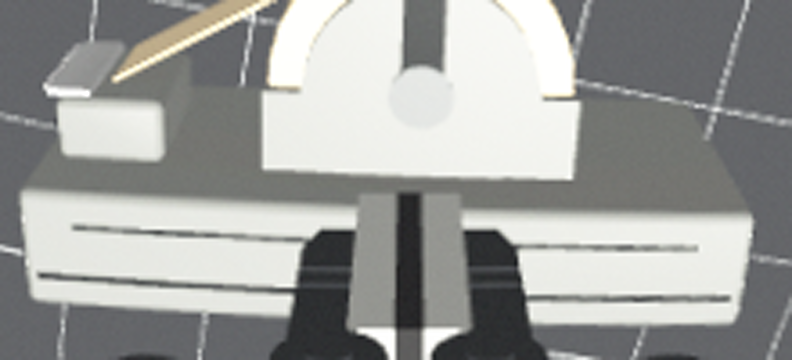

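The crop shows the top-face corners: ledge edge from (22,190) to (752,214), underside edge from (35,300) to (740,323). The cheek foot runs from (262,166) to (573,180).

Run:
```python
from h import *
W=np.load("w.npy",allow_pickle=True).item()
g=lambda x,y,z:won(W,(165+x/3.6,200+y/3.6),z)
A=g(22,190,.084);B=g(752,214,.084);C=g(35,300,.084);D=g(740,323,.084);E=g(262,166,.064);F=g(573,180,.064)
for v in(A,B,C,D,E,F):print(np.round(v,4))
print(np.linalg.norm(B-A),np.linalg.norm(D-C),np.linalg.norm(F-E),np.linalg.norm((A+B-C-D)/2))
for a,b in((A,B),(C,D),(E,F)):
    d=b-a;print(np.degrees(np.arctan2(d[1],d[0]))+90)
ang=np.arctan2((B-A)[1],(B-A)[0]);z=np.array([-np.sin(ang),np.cos(ang),0])
print("ledge mid",(A+B)/2,"from cheek",(E+F)/2-.0075*np.array([np.cos(ang),np.sin(ang),0]), "origin",(A+B)/2-.034*z)
print(wproj(W,arm.get_obs()["eef_pos"]))
```

```text
[ 0.406 -0.206  0.084]
[ 0.5891 -0.1748  0.084 ]
[ 0.4116 -0.2381  0.084 ]
[ 0.5965 -0.2067  0.084 ]
[ 0.4647 -0.195   0.064 ]
[ 0.5458 -0.1825  0.064 ]
0.18574968064555786 0.18753685794291958 0.08199464520289036 0.0326353968704507
99.66433646351112
99.63373427337235
98.76913952226079
ledge mid [ 0.49751106 -0.19043912  0.084     ] from cheek [ 0.49787044 -0.19004287  0.064     ] origin [ 0.50321884 -0.2239566   0.084     ]
[272.95710225 272.85601709]
```

Request:
{"api": "move_arm", "payload": {
  "gripper": [0,0,0,0,0,0],
  "xyz": [
    [-0.027,-0.004,0.04],
    [-0.027,-0.004,0.08],
    [-0.027,-0.004,0.11],
    [-0.027,-0.004,0.12],
    [-0.027,-0.004,0.12],
    [-0.027,-0.004,0.12]
  ],
  "twist": [2,2,2,2,2,2]
}}

```text
time: 3.65
eef_pos: [0.4928, -0.1683, 0.0833]
ee_rot: [0.647, 0.763, 0.0, 0.001]
ft_force: [1.0, -1.1, 1.1]
gripper_width: -0.0
grip_force: 0.0
```

Run:
```python
from h import *
o,R=pose()
f=np.array([.4975,-.1905,0]);print("face rel tool",np.round(R.T@(f-o["eef_pos"]),4))
c0,z0,w=.064,.034,.022
h0=o["eef_pos"][2];s0=(R.T@(o["eef_pos"]-f))[0]-.011+z0
for th in (0,5,10,15,20,25,30,35,40,45,50,55,60,65,70,75,80,85,90):
    t=np.radians(th);c=c0+max(.012,w*np.sin(t)+.001)
    s=z0*np.cos(t)-c*np.sin(t);h=c*np.cos(t)+z0*np.sin(t)
    print(th,"x %.4f z %.4f"%(s-s0,h0-h))
```

```text
t 3.65 p [ 0.4928 -0.1683  0.0833] xaxis [-0.1631  0.9866 -0.0017] 99.38 z [ 0.003 -0.001 -1.   ] F [ 0.96 -1.12  1.11] q [-0.4   0.14  1.61 -0.    1.39 -0.56]
face rel tool [-0.0225  0.0008  0.0833]
0 x -0.0115 z 0.0073
5 x -0.0183 z 0.0046
10 x -0.0253 z 0.0026
15 x -0.0324 z 0.0011
20 x -0.0396 z 0.0003
25 x -0.0468 z 0.0001
30 x -0.0541 z 0.0005
35 x -0.0622 z 0.0002
40 x -0.0704 z 0.0008
45 x -0.0785 z 0.0023
50 x -0.0864 z 0.0046
55 x -0.0940 z 0.0078
60 x -0.1013 z 0.0118
65 x -0.1081 z 0.0166
70 x -0.1144 z 0.0221
75 x -0.1200 z 0.0281
80 x -0.1250 z 0.0348
85 x -0.1292 z 0.0419
90 x -0.1325 z 0.0493
```

Request:
{"api": "move_arm", "payload": {
  "gripper": [0,0,0,0,0,0,0,0,0,0],
  "xyz": [
    [-0.006,0,0.003],
    [-0.012,0,0.003],
    [-0.016,0,0.003],
    [-0.02,0,0.002],
    [-0.024,0,0.001],
    [-0.028,0,0.0],
    [-0.032,0,-0.001],
    [-0.036,0,-0.002],
    [-0.04,0,-0.002],
    [-0.04,0,-0.002]
  ],
  "twist": [0,0,0,0,0,0,0,0,0,0]
}}

```text
time: 4.65
eef_pos: [0.4986, -0.2076, 0.0832]
ee_rot: [0.647, 0.763, -0.0, 0.0]
ft_force: [-1.0, 3.1, -0.6]
gripper_width: -0.003
grip_force: 1.0
```

Run:
```python
from h import *
pose()
D=grab_frame("side");S=grab_frame("scene")
cv2.imwrite("pics/p1.png",np.hstack([cv2.resize(D["pixels"][200:330,220:350,::-1],(400,400)),cv2.resize(S["pixels"][170:300,150:280,::-1],(400,400))]))
```

```text
t 4.65 p [ 0.4986 -0.2076  0.0832] xaxis [-1.632e-01  9.866e-01 -4.000e-04] 99.39 z [-0. -0. -1.] F [-0.99  3.06 -0.59] q [-0.46  0.19  1.55 -0.    1.4  -0.63]
```

View pics/p1.png

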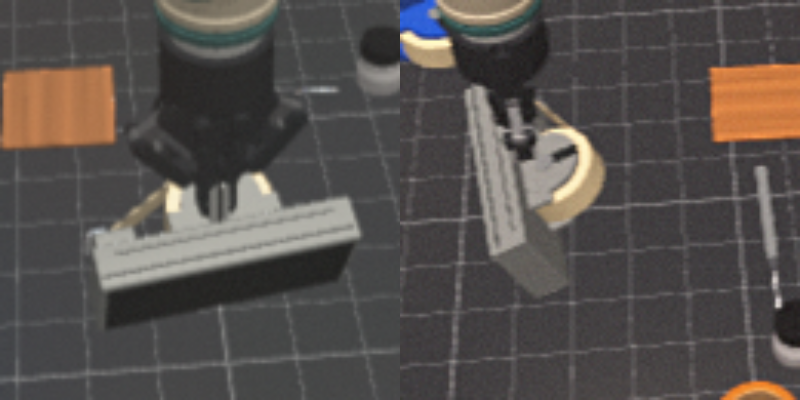

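The wide one has tilted about 20 degrees about its low edge, with the fingers in the notch. I'll keep following the arc.

Request:
{"api": "move_arm", "payload": {
  "gripper": [0,0,0,0,0,0,0,0,0,0,0,0],
  "xyz": [
    [-0.007,0,-0.001],
    [-0.014,0,-0.001],
    [-0.022,0,-0.002],
    [-0.03,0,-0.002],
    [-0.039,0,0.0],
    [-0.047,0,0.002],
    [-0.055,0,0.005],
    [-0.063,0,0.009],
    [-0.071,0,0.014],
    [-0.078,0,0.019],
    [-0.085,0,0.025],
    [-0.091,0,0.03]
  ],
  "twist": [0,0,0,0,0,0,0,0,0,0,0,0]
}}

```text
time: 5.95
eef_pos: [0.5134, -0.2977, 0.0528]
ee_rot: [0.647, 0.763, 0.0, -0.0]
ft_force: [0.5, 0.5, -0.1]
gripper_width: -0.001
grip_force: 0.0
```

Request:
{"api": "move_arm", "payload": {
  "gripper": [0,0,0,0,0,0,0,0],
  "xyz": [
    [-0.01,0,0.0],
    [-0.02,0,0.0],
    [-0.03,0,-0.005],
    [-0.03,0,-0.05],
    [-0.03,0,-0.1],
    [-0.03,0,-0.15],
    [-0.03,0,-0.15],
    [-0.03,0,-0.15]
  ],
  "twist": [0,0,0,0,0,0,0,0]
}}

```text
time: 6.75
eef_pos: [0.5191, -0.3271, 0.2057]
ee_rot: [0.647, 0.763, 0.0, 0.002]
ft_force: [-0.5, 0.5, -0.9]
gripper_width: -0.004
grip_force: 0.0
```

Run:
```python
from h import *
pose()
D=grab_frame("side");S=grab_frame("scene")
for n in ["wide_dispenser"]:
  for f in (S,D): print([(np.round(b["point"],1).tolist(),round(b["conf"],2),np.round(onz(f,b["point"],0),3)) for b in spot_point(f,n)])
cv2.imwrite("pics/p2.png",np.hstack([cv2.resize(D["pixels"][200:330,220:350,::-1],(400,400)),cv2.resize(S["pixels"][170:300,130:260,::-1],(400,400))]))
```

```text
t 6.75 p [ 0.5191 -0.3271  0.2057] xaxis [-0.1638  0.9865 -0.003 ] 99.43 z [ 0.004 -0.003 -1.   ] F [-0.53  0.5  -0.88] q [-0.62  0.31  1.16  0.    1.67 -0.79]
[([158.7, 169.4], 0.93, array([ 0.207, -0.327,  0.   ])), ([343.2, 164.8], 0.93, array([0.24 , 0.275, 0.   ])), ([175.0, 240.4], 0.67, array([ 0.499, -0.261,  0.   ]))]
[([196.1, 170.9], 0.94, array([0.262, 0.314, 0.   ])), ([172.0, 334.9], 0.92, array([ 0.234, -0.296,  0.   ])), ([296.6, 311.4], 0.59, array([ 0.508, -0.259,  0.   ]))]
```

View pics/p2.png

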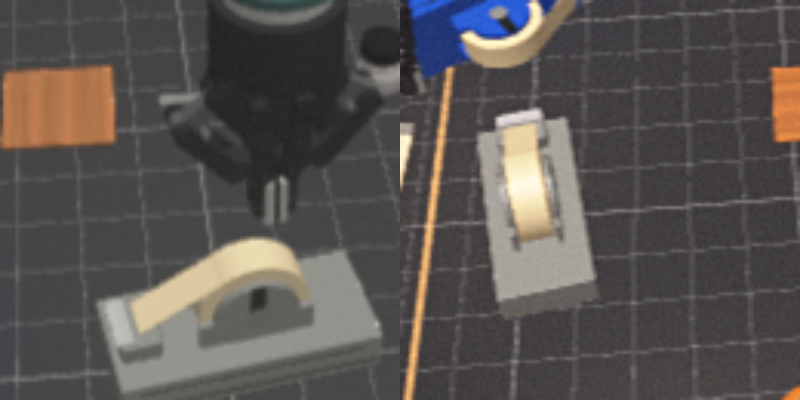

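The wide dispenser stands on its feet at about (0.50, -0.26), about 45 mm from where it lay. Next is the narrow one.

Request:
{"api": "move_arm", "payload": {
  "gripper": [0,0,0,0,0,0,0,0,0,0,0,0],
  "xyz": [
    [0.518,0.199,0.005],
    [0.518,0.199,0.005],
    [0.518,0.199,0.005],
    [0.518,0.199,0.005],
    [0.518,0.199,0.005],
    [0.518,0.199,0.005],
    [0.518,0.199,0.005],
    [0.518,0.199,0.005],
    [0.518,0.199,0.005],
    [0.518,0.199,0.005],
    [0.518,0.199,0.005],
    [0.518,0.199,0.005]
  ],
  "twist": [103,103,103,103,103,103,103,103,103,103,103,103]
}}

```text
time: 8.15
eef_pos: [0.6293, 0.2204, 0.1964]
ee_rot: [1.0, 0.008, -0.001, 0.0]
ft_force: [-0.0, -0.2, 1.3]
gripper_width: 0.004
grip_force: 0.0
```

Request:
{"api": "move_arm", "payload": {
  "gripper": [0,0,0],
  "xyz": [
    [0,0,0],
    [0,0,0],
    [0,0,0]
  ],
  "twist": [0,0,0]
}}

```text
time: 8.45
eef_pos: [0.6298, 0.2161, 0.1975]
ee_rot: [1.0, 0.01, -0.001, 0.0]
ft_force: [0.3, -0.2, 0.2]
gripper_width: -0.006
grip_force: 0.0
```

Run:
```python
from h import *
pose()
W=grab_frame("wrist");np.save("w2.npy",W,allow_pickle=True)
q=wproj(W,np.array([.585,.220,.066]));x,y=int(q[0])-110,int(q[1])-60;print(x,y)
cv2.imwrite("pics/w2z.png",cv2.resize(W["pixels"][y:y+120,x:x+220,::-1],(792,432),interpolation=cv2.INTER_CUBIC))
```

```text
t 8.45 p [0.6298 0.2161 0.1975] xaxis [ 0.9998  0.02   -0.0013] 1.15 z [-0.001 -0.001 -1.   ] F [ 0.27 -0.16  0.18] q [ 0.28  0.47  0.98 -0.    1.7   1.83]
161 184
```

View pics/w2z.png

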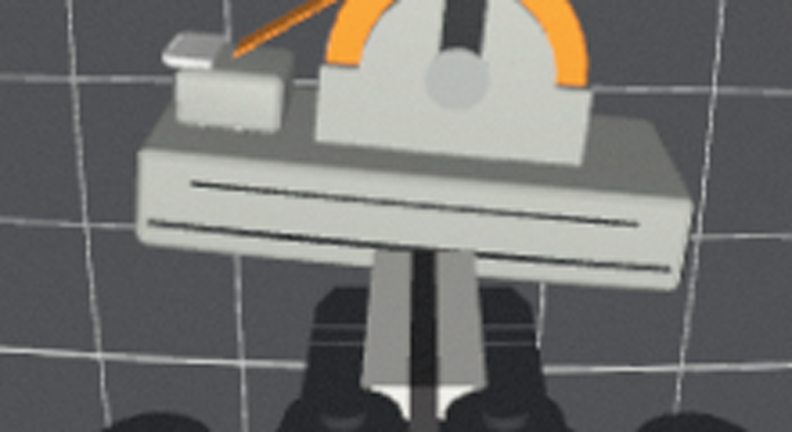

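The narrow one's top face: ledge edge from (138,151) to (692,202), underside edge from (138,243) to (680,290), cheek foot from (316,140) to (583,165).

Run:
```python
from h import *
W=np.load("w2.npy",allow_pickle=True).item()
g=lambda x,y,z:won(W,(161+x/3.6,184+y/3.6),z)
A=g(138,151,.066);B=g(692,202,.066);C=g(138,243,.066);D=g(680,290,.066);E=g(316,140,.048);F=g(583,165,.048)
for v in(A,B,C,D,E,F):print(np.round(v,4))
print(np.linalg.norm(B-A),np.linalg.norm(D-C),np.linalg.norm(F-E),np.linalg.norm((A+B-C-D)/2))
for a,b in((A,B),(C,D),(E,F)):
    d=b-a;print(np.degrees(np.arctan2(d[1],d[0]))+90)
o,R=pose()
f=(A+B)/2;f[2]=0;print("ledge mid",f,(E+F)/2)
print("face rel tool",np.round(R.T@(f-o["eef_pos"]),4))
```

```text
[0.6019 0.2868 0.066 ]
[0.5906 0.1441 0.066 ]
[0.5759 0.2887 0.066 ]
[0.5649 0.1446 0.066 ]
[0.5994 0.2425 0.048 ]
[0.5936 0.1707 0.048 ]
0.14317804265433245 0.14450600436850963 0.07200951168142346 0.02591021620059908
-4.544241947719854
-4.372147243769547
-4.654768399711898
t 8.5 p [0.6299 0.2159 0.198 ] xaxis [ 9.998e-01  1.930e-02 -7.000e-04] 1.1 z [-0.001 -0.001 -1.   ] F [-0.24 -0.19  0.81] q [ 0.27  0.47  0.98 -0.    1.7   1.83]
ledge mid [0.59627629 0.21547724 0.        ] [0.59647265 0.20663427 0.048     ]
face rel tool [-0.0335 -0.0004  0.198 ]
```

Request:
{"api": "move_arm", "payload": {
  "gripper": [0,0,0,0,0,0,0],
  "xyz": [
    [-0.01,0.002,0.04],
    [-0.01,0.002,0.08],
    [-0.01,0.002,0.11],
    [-0.01,0.002,0.125],
    [-0.01,0.002,0.133],
    [-0.01,0.002,0.133],
    [-0.01,0.002,0.133]
  ],
  "twist": [5.5,5.5,5.5,5.5,5.5,5.5,5.5]
}}

```text
time: 9.2
eef_pos: [0.621, 0.2151, 0.0673]
ee_rot: [0.999, -0.038, 0.001, -0.0]
ft_force: [1.2, 0.0, 0.4]
gripper_width: -0.001
grip_force: 0.0
```

Run:
```python
from h import *
o,R=pose()
f=np.array([.5963,.2155,0]);print("face rel tool",np.round(R.T@(f-o["eef_pos"]),4))
c0,z0,w=.048,.028,.022
h0=o["eef_pos"][2];s0=(R.T@(o["eef_pos"]-f))[0]-.011+z0
for th in range(0,91,5):
    t=np.radians(th);c=c0+max(.012,w*np.sin(t)+.001)
    s=z0*np.cos(t)-c*np.sin(t);h=c*np.cos(t)+z0*np.sin(t)
    print(th,"x %.4f z %.4f"%(s-s0,h0-h))
```

```text
t 9.2 p [0.621  0.2151 0.0673] xaxis [ 0.9971 -0.0764  0.0029] -4.38 z [ 0.003  0.001 -1.   ] F [1.21 0.04 0.37] q [ 0.28  0.52  1.17 -0.    1.45  1.92]
face rel tool [-0.0249  0.0015  0.0673]
0 x -0.0139 z 0.0073
5 x -0.0192 z 0.0051
10 x -0.0247 z 0.0034
15 x -0.0304 z 0.0021
20 x -0.0361 z 0.0014
25 x -0.0419 z 0.0011
30 x -0.0476 z 0.0014
35 x -0.0543 z 0.0008
40 x -0.0610 z 0.0010
45 x -0.0677 z 0.0019
50 x -0.0743 z 0.0036
55 x -0.0807 z 0.0060
60 x -0.0868 z 0.0091
65 x -0.0925 z 0.0128
70 x -0.0978 z 0.0172
75 x -0.1025 z 0.0221
80 x -0.1066 z 0.0275
85 x -0.1101 z 0.0333
90 x -0.1129 z 0.0393
```

Request:
{"api": "move_arm", "payload": {
  "gripper": [0,0,0,0,0,0,0,0,0,0],
  "xyz": [
    [-0.006,0.001,0.004],
    [-0.012,0.001,0.005],
    [-0.016,0.001,0.004],
    [-0.02,0.001,0.002],
    [-0.024,0.001,0.001],
    [-0.027,0.001,0.0],
    [-0.03,0.001,0.0],
    [-0.033,0.001,-0.001],
    [-0.036,0.001,-0.001],
    [-0.036,0.001,-0.001]
  ],
  "twist": [0,0,0,0,0,0,0,0,0,0]
}}

```text
time: 10.2
eef_pos: [0.5836, 0.2168, 0.0662]
ee_rot: [0.999, -0.038, -0.0, 0.0]
ft_force: [0.9, -0.2, -0.3]
gripper_width: -0.003
grip_force: 0.1
```

Run:
```python
from h import *
pose()
D=grab_frame("side");S=grab_frame("scene")
cv2.imwrite("pics/p3.png",np.hstack([cv2.resize(D["pixels"][110:210,260:360,::-1],(400,400)),cv2.resize(S["pixels"][180:300,290:410,::-1],(400,400))]))
```

```text
t 10.2 p [0.5836 0.2168 0.0662] xaxis [ 9.971e-01 -7.600e-02 -4.000e-04] -4.36 z [-0. -0. -1.] F [ 0.86 -0.23 -0.34] q [ 0.3   0.43  1.29 -0.    1.42  1.94]
```

View pics/p3.png

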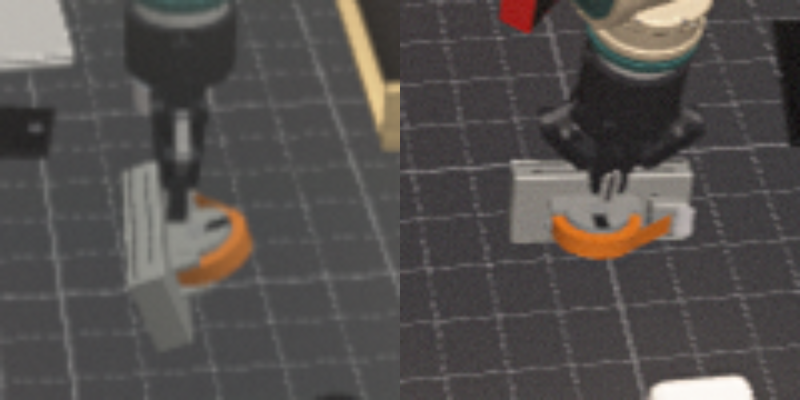

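The narrow one has tilted about 20 degrees, with the fingers on its ledge. I'll continue along the arc.

Request:
{"api": "move_arm", "payload": {
  "gripper": [0,0,0,0,0,0,0,0,0,0,0,0],
  "xyz": [
    [-0.005,0,-0.001],
    [-0.011,0,-0.001],
    [-0.018,0,-0.002],
    [-0.025,0,-0.002],
    [-0.032,0,-0.001],
    [-0.039,0,0.001],
    [-0.046,0,0.003],
    [-0.053,0,0.006],
    [-0.059,0,0.009],
    [-0.065,0,0.013],
    [-0.07,0,0.018],
    [-0.075,0,0.023]
  ],
  "twist": [0,0,0,0,0,0,0,0,0,0,0,0]
}}

```text
time: 11.5
eef_pos: [0.5086, 0.2225, 0.0429]
ee_rot: [0.999, -0.038, 0.0, 0.0]
ft_force: [-0.6, 0.4, 0.3]
gripper_width: 0.001
grip_force: 0.0
```

Request:
{"api": "move_arm", "payload": {
  "gripper": [0,0,0,0,0,0,0,0],
  "xyz": [
    [-0.01,0,0.0],
    [-0.02,0,0.0],
    [-0.03,0,-0.005],
    [-0.03,0,-0.05],
    [-0.03,0,-0.1],
    [-0.03,0,-0.15],
    [-0.03,0,-0.15],
    [-0.03,0,-0.15]
  ],
  "twist": [0,0,0,0,0,0,0,0]
}}

```text
time: 12.3
eef_pos: [0.4795, 0.2251, 0.1951]
ee_rot: [0.999, -0.038, 0.002, -0.001]
ft_force: [-0.5, 0.6, -0.2]
gripper_width: 0.001
grip_force: 0.0
```

Run:
```python
from h import *
pose()
D=grab_frame("side");S=grab_frame("scene")
for f in (S,D): print([(np.round(b["point"],1).tolist(),round(b["conf"],2),np.round(onz(f,b["point"],0),3)) for b in spot_point(f,"narrow_dispenser")])
cv2.imwrite("pics/p4.png",np.hstack([cv2.resize(D["pixels"][:,:,::-1],(400,300)),cv2.resize(S["pixels"][:,:,::-1],(400,300))]))
cv2.imwrite("pics/p4.png",np.vstack([np.hstack([cv2.resize(D["pixels"][110:210,260:360,::-1],(300,300)),cv2.resize(S["pixels"][180:300,290:410,::-1],(300,300))]),cv2.resize(S["pixels"][130:340,80:500,::-1],(600,300))]))
```

```text
t 12.3 p [0.4795 0.2251 0.1951] xaxis [ 0.9971 -0.0761  0.0035] -4.36 z [ 0.004  0.001 -1.   ] F [-0.51  0.57 -0.16] q [ 0.37  0.08  1.45 -0.    1.61  2.02]
[([346.4, 238.2], 0.97, array([0.538, 0.224, 0.   ]))]
[([290.8, 183.0], 0.95, array([0.546, 0.221, 0.   ]))]
```

View pics/p4.png

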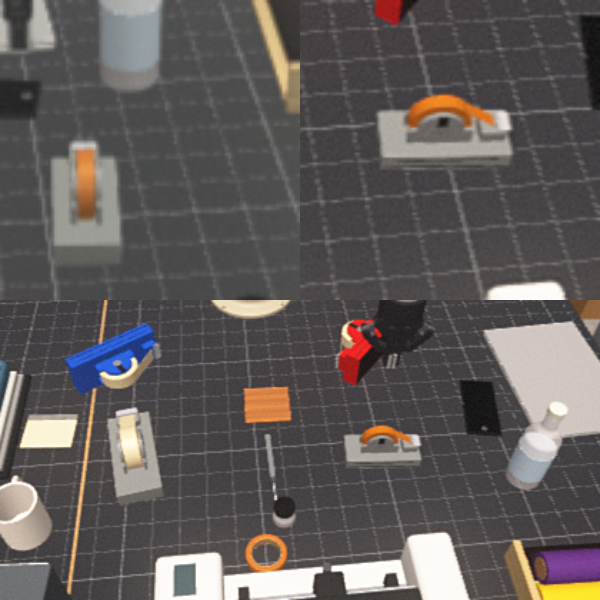

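Both dispensers stand on their feet, the arm is clear of everything, and nothing else has moved.

```bash
python3 -c "
from rig import arm
print(arm.sign_off())"
```

```text
the job is handed in; nothing more can be done
None
```

I pushed both dispensers back onto their feet close to where they lay, with nothing else visibly moved in the final pictures, and handed the job in at about 12 s; the hand-in call returned no verdict.

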